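# Clear the light pad and present the labelled slide

### The job

The headset has been left standing on the round light pad: hang it by its headband over the horizontal bar of the rail, between the two posts, and let go of it. Then find the one slide in the wooden rack that has a corner notch at its frosted end, draw it out and hold it about 10 cm above the middle of the light pad, leaned back about 45 degrees so that its label face looks up (whichever way round suits). Finish while still holding the slide there, clear of the pad, and leave the two plain slides, the spare lens and the jar where they are.

Things in the scene. Friction and masses are not known exactly. Their poses are not given: they have to be found in the camera images.
- headset: Black rigid headphones, 162 mm ear to ear, 52 deep, 140 tall, under 0.3 kg, standing on their ear cups on the light pad. Origin: middle of the underside; z up, y ear to ear, x square to the arch (when hung, the bar runs along x). Cups 112 mm apart inside. The headband's crown is a block 30 mm in x, 70 in y, z 116 to 140: grip its 30 mm width by the upper 17 mm to keep fingers clear of the bar.
- headset_under (a point): Middle of the flat underside of the headset's crown, the face that rests on the bar (24 mm below the crown's top).
- rail: Fixed steel rail: a base 70 x 220 x 12 mm and a horizontal round bar 12 mm thick along its y axis, its centre line 150 mm above the table, 200 mm long between two posts of 12 mm. Origin on the table under the middle of the bar.
- lightpad: Fixed round white light pad, 200 mm across, top face 30 mm above the table. Origin at the centre of its underside.
- rack: Fixed wooden rack 150 x 70 x 26 mm with three slots, 45 mm apart along its x axis; each slot 9.5 mm wide, 53 mm long along y, 18 mm deep (floor 8 mm above the table). Origin at the centre of its underside. One slide stands upright in each slot, sides parallel to the rack's y; the rack may be turned any way round.
- slide: Clear glass plate 50 wide, 90 tall, 8 mm thick, under 100 g, upright in one of the slots, frosted end (top 34 mm, dull white) up, with a 12 x 12 mm notch in one top corner. Origin: middle of its lower edge; z to the frosted end, x out of the label face (small paper label), y across; notch at +y: top right seen from the label side. Grip its 50 mm width about 35 mm below the top.
- slide_mid (a point): Centre of the labelled slide, 45 mm above its lower edge, midway through its thickness.
- plain1: Plain clear slide, 50 x 90 x 8 mm, no notch and no frosted end, in another slot; origin at the middle of its lower edge. Leave it in place.
- plain2: A second plain clear slide, the same. Leave it in place.
- spare_lens: Black spare lens, 68 mm across, 66 mm tall, standing on the table; origin at the centre of its underside. Leave alone.
- jar: Small glass jar, 50 mm across, 70 mm tall, standing on the table; origin at the centre of its underside. Leave alone.
Mind the look-alikes: they are no part of the job. What is shaped like the slide but green or yellow is not meant.

How it is judged:
By the outcome, as a careful person would: the job done as asked, in the order asked, and still so for the second after the job is handed in, while the arm keeps its last pose, push and grip.
It also fails if it takes over 59 s, if anything falls off the work surface, if the arm or the gripper's body presses on something with over 40 N, if the wrist force passes 120 N, or if a joint passes its speed limit or range.

### The arm

A 6-joint arm with a two-finger parallel gripper is mounted at the origin on the work surface. World frame = base frame: x ahead of the robot, y to its left, z up, the work surface at z = 0. Lengths are in m, angles in rad, forces in N, time in s.
With the tool pointing down it reaches from about 0.35 to 0.875 m from the base axis. Payload 4.2 kg.
Tool frame: the origin (TCP) lies between the finger pads; the fingertips stand ctrl.tip_extent ahead of it and the grasp point (between the pads) is the TCP (ctrl.tip_extent is the distance from the TCP to the fingertips, in m); z points along the fingers, y is the direction in which the jaws open and shut (so a half turn about z gives the same grasp; the last joint's range is limited). The gripper opens to 85 mm and grips with 20 to 120 N. Pads are 22 mm wide; open, the fingers measure 114 mm over their backs; the gripper's body (76 mm by 85 mm) begins 54 mm behind the grasp point. The pads swing forward as they close: fully open they stand 13 mm farther back than shut.
Start: joints at [-0.916, 0.385, 0.008, 0, -1.194, -0.259], TCP at [0.241, -0.577, 0.25] pointing down, gripper open.
Joint ranges: [-3.14, 3.14], [-1.21, 2.06], [-1.07, 1.41], [-3.16, 2.05], [-2.99, -0.16], [-3.1, 3.1]. Speed limits (rad/s): [2.79, 2.79, 3.14, 3.14, 3.14, 3.14].

### API

Orientations are given as a rotation vector (axis times angle).
In Python, from rig import ctrl, capture, camera_model gives the robot as it stands. The module is installed in compiled form; this text tells all that it offers.
- The arm moves only by the tool step_arm, never from a script. Its argument "commands" is a list of rows, each a list of 6 numbers: the shift along the tool's x, y, z in cm, then the turn, a rotation vector about the tool's x, y, z in degrees. A call has 1 to 8 rows; each row shifts and turns the commanded pose from where the row before left it, along the tool's axes as they then stand; what a row does not reach is not made up. A row lasts 1/10 s, in which the tool goes at most 50 mm and 8.59 degrees, less where a joint would pass 70% of its speed; a pose out of reach is approached as far as the arm can. A call is refused whole if a number of a shift passes 5 or a number of a turn 8.59, either way. A call with a gripper value outside its range is refused whole. "fingers" is the opening, from 0 (shut) to 1 (fully open), set as the call begins (left out, the last holds). The fingers move at their own pace and stop on an object; "grip_force" is the grip in N (left out, the last holds). Time passes only in rows, so rows that do not move let the fingers close. It gives the time, the measured TCP pose, the force and the opening at its end, in the units of the state.
- ctrl.sense(): the state, without advancing time (a new reading comes with each control period).
- capture(name): name is "scene" or "top" or "wrist"; returns the picture (400x640x3 uint8, red, green, blue); there is no depth.
- camera_model(name): a dict with "K" (3x3 intrinsics, pixels), "cam_to_world" (4x4, takes a point from camera to world coordinates). Camera axes: x right, y up, looking along -z (the intrinsics and any distortion apply to the point x, -y, -z); pixel columns grow to the right and rows downward; lengths in m; the calibration is good to about 2 mm. The wrist camera is an equidistant fisheye: a pixel r from the principal point sees the ray r / f radians off the axis. A picture is of the moment at which its call begins: read the wrist's pose just before it. camera_model takes no time and is no camera call; for the wrist camera it gives the pose at the moment of the call.
- ctrl.job_done(): hands the job in, once; it reports no verdict.
The state is a dict: "t": time; "q": joint angles; "qd": joint speeds; "effort": joint torques, N m; "ee_pos": TCP position; "orientation": TCP orientation; "wrist_force": force on the tool from outside, world axes, zero at the start; "wrist_torque": the same for the moment, N m; "gripper_width": finger opening in m.
Only numpy, scipy, OpenCV 4.12 (cv2) and the standard library are available. Lean on these libraries where they do the work, as an engineer would, in place of code of your own. Each camera call takes 0.05 s, during which the arm holds its last target. There are 200 camera calls.

## Working session

There is one attempt and no reset: what is moved stays moved. The work goes in short steps, Python scripts to look and compute and a tool call to move; the robot and the scene stay as the last step left them, time stands still between calls to the robot, and variables do not carry over. Pictures are saved under pics/ and viewed, on a budget of 10 in all, crops included, one or two more only if the job needs it, and the job is handed in when it is done.

Besides the shell and the picture viewer there is one more tool, called after "Call:" as name(argument=value, ...), one argument or row to a line, values as JSON. step_arm: Moves the arm, as the interface text tells. Its arguments: {"type":"object","properties":{"commands":{"type":"array"},"fingers":{"type":"number"},"grip_force":{"type":"number"}},"required":["commands"]}

```bash
mkdir -p pics; python3 - <<'E'
from rig import ctrl,capture,camera_model
import cv2,numpy as np
print(ctrl.tip_extent, ctrl.sense())
for n in("scene","top"):
    im=capture(n); cv2.imwrite(f"pics/{n}0.png",im[:,:,::-1]); m=camera_model(n); print(n,m["K"],m["cam_to_world"],[k for k in m])
m=camera_model("wrist");print(m)
E
```

```text
0.019 {'t': 0.0, 'q': array([-9.16384917e-01,  3.85519091e-01,  6.63485715e-03, -5.01374343e-04,
       -1.19399506e+00, -2.58642804e-01]), 'qd': array([ 0.00079082,  0.00016934, -0.0008895 ,  0.00155806,  0.00191016,
       -0.00021691]), 'effort': array([-6.84241277e-04, -3.92288911e+01,  1.88399166e+01,  4.18614998e+00,
       -4.66918369e-03,  3.97118541e-06]), 'ee_pos': array([ 0.24078436, -0.57616936,  0.24924734]), 'orientation': array([ 0.6172391, -3.0798488, -0.003259 ]), 'wrist_force': array([ 0.01564988,  0.29468743, -0.24694294]), 'wrist_torque': array([-0.00105437,  0.05991502, -0.02812229]), 'gripper_width': 0.0853162224179794}
scene [[362.48088777   0.         319.21679567]
 [  0.         362.48088777 197.25817738]
 [  0.           0.           1.        ]] [[-0.66154438 -0.42122454  0.6204264   1.1276787 ]
 [ 0.7496279  -0.3489233   0.56241492  0.55555288]
 [-0.02042174  0.83715137  0.54658992  0.65868572]
 [ 0.          0.          0.          1.        ]] ['K', 'cam_to_world']
top [[435.23618033   0.         321.88981532]
 [  0.         435.23618033 202.0364268 ]
 [  0.           0.           1.        ]] [[-0.01888506  0.98080859 -0.19405632  0.35227439]
 [-0.99982095 -0.01875742  0.00249539  0.02573804]
 [-0.00119249  0.1940687   0.98098722  1.0549888 ]
 [ 0.          0.          0.          1.        ]] ['K', 'cam_to_world']
{'K': array([[309.70691629,   0.        , 315.14050623],
       [  0.        , 309.70691629, 196.34643434],
       [  0.        ,   0.        ,   1.        ]]), 'cam_to_world': array([[-0.38653439, -0.88519492, -0.25888439,  0.17519741],
       [ 0.92227388, -0.37055777, -0.10999008, -0.60401037],
       [ 0.00143104, -0.28127726,  0.95962548,  0.37268811],
       [ 0.        ,  0.        ,  0.        ,  1.        ]])}
```

View pics/top0.png

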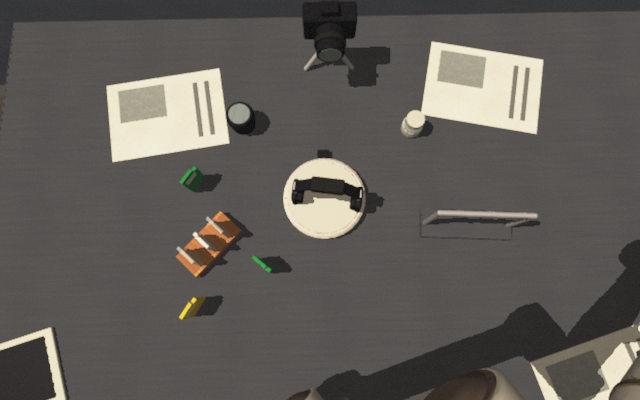

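View pics/scene0.png

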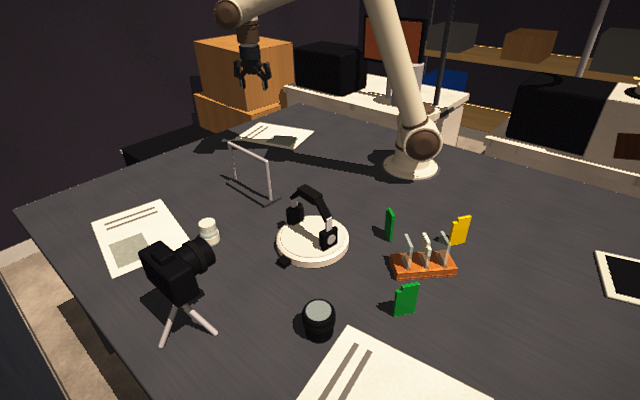

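Top view: headset crown at about (328,186) on the pad at (324,198), rail bar from (438,214) to (537,216), rack at (208,244) with slides at (187,255), (202,241) and (215,226).
Possible look-alikes for the slide are the green ones at (192,178) and (262,263), the yellow one at (192,308), and the plain slides at (187,255) and (215,226). I choose the whitish (frosted) one in the middle slot at (202,241), and check it in a crop.

```bash
cat > h.py <<'E'
from rig import ctrl,capture,camera_model
import cv2,numpy as np
from scipy.spatial.transform import Rotation as R
def ray(n,u,v,m=None):
    m=m or camera_model(n);K=m["K"];T=m["cam_to_world"]
    a=(u-K[0,2])/K[0,0];b=(v-K[1,2])/K[1,1]
    if n=="wrist":
        r=np.hypot(a,b)+1e-12;d=np.array([np.sin(r)*a/r,-np.sin(r)*b/r,-np.cos(r)])
    else: d=np.array([a,-b,-1.])
    return T[:3,3],T[:3,:3]@d
def onz(n,u,v,z,m=None):
    o,d=ray(n,u,v,m);return o+d*(z-o[2])/d[2]
def tri(o1,d1,o2,d2):
    A=np.c_[d1,-d2];s=np.linalg.lstsq(A,o2-o1,rcond=None)[0]
    p,q=o1+s[0]*d1,o2+s[1]*d2;return (p+q)/2,np.linalg.norm(p-q)
def pix(n,p,m=None):
    m=m or camera_model(n);K=m["K"];T=m["cam_to_world"];c=T[:3,:3].T@(np.array(p)-T[:3,3])
    a,b,w=c[0],-c[1],-c[2]
    if n=="wrist":
        r=np.hypot(a,b)+1e-12;t=np.arctan2(r,w);x,y=a/r*t,b/r*t
    else:x,y=a/w,b/w
    return np.array([K[0,0]*x+K[0,2],K[1,1]*y+K[1,2]])
def tool(p,yaw=None):
    """needed shift in tool axes (cm) to world p"""
    s=ctrl.sense();Rm=R.from_rotvec(s["orientation"]).as_matrix()
    return Rm.T@(np.array(p)-s["ee_pos"])*100
E
python3 - <<'E'
from h import *
im=cv2.imread("pics/top0.png");hsv=cv2.cvtColor(im,cv2.COLOR_BGR2HSV)
# pad: bright circle
g=im.min(2);mask=((g>120)*255).astype(np.uint8)
cs=cv2.findContours(mask,0,2)[0]
for c in cs:
    if cv2.contourArea(c)>3000:
        (x,y),(w,h),a=cv2.fitEllipse(c);
        if 270<x<380:print("pad",x,y,w,h,onz("top",x,y,.03))
m=cv2.inRange(hsv,(3,120,80),(17,255,255));c=max(cv2.findContours(m,0,2)[0],key=cv2.contourArea)
r=cv2.minAreaRect(c);print("rack",r);B=cv2.boxPoints(r);P=[onz("top",*b,.026) for b in B];print(np.round(P,3),np.mean(P,0),[np.linalg.norm(P[i]-P[i-1]) for i in range(4)])
# crown corners by dark mask above pad
roi=im[150:220,280:380];
crown=((im.max(2)<60)*255).astype(np.uint8);crown[:, :308]=0;crown[:,348:]=0;crown[:172]=0;crown[202:]=0
c=max(cv2.findContours(crown,0,2)[0],key=cv2.contourArea);print("crown",cv2.minAreaRect(c),cv2.contourArea(c))
for n,uv,z in[("crown",(328,186),.17),("rail1",(438,214),.15),("rail2",(537,216),.15),("lens",(240,113),.066),("jar",(415,119),.07),("s1",(187,255),.07),("s2",(202,241),.09),("s3",(215,226),.09)]:
    print(n,np.round(onz("top",*uv,z),3))
A=cv2.resize(im[150:260,270:380],None,fx=3.6,fy=3.6,interpolation=2)
B=cv2.resize(im[205:285,165:255],(396,396),interpolation=2)
s=cv2.imread("pics/scene0.png");C=cv2.resize(s[215:285,385:475],(396,308),interpolation=2);D=cv2.resize(s[170:280,260:370],(396,396),interpolation=2)
o=np.zeros((600,800,3),np.uint8);o[:396,:396]=A;o[:396,400:796]=B
o2=cv2.resize(np.hstack([C,D[:308]]),(516,200));o[398:598,:516]=o2
cv2.imwrite("pics/crop.png",o)
E
```

```text
pad 322.77978515625 198.97100830078125 73.38192749023438 80.64817810058594 [0.56250484 0.02084975 0.03      ]
rack ((208.20828247070312, 243.2866668701172), (29.730405807495117, 65.27059173583984), 44.309722900390625)
[[0.432 0.372 0.026]
 [0.542 0.267 0.026]
 [0.491 0.215 0.026]
 [0.383 0.32  0.026]] [0.46216083 0.29354826 0.026     ] [np.float64(0.07145888771144164), np.float64(0.15138374428407608), np.float64(0.072959224430642), np.float64(0.14997380170732405)]
crown ((327.653564453125, 185.6945343017578), (40.368648529052734, 14.429893493652344), 6.709836959838867) 504.0
crown [0.561 0.01  0.17 ]
rail1 [ 0.501 -0.221  0.15 ]
rail2 [ 0.493 -0.429  0.15 ]
lens [0.771 0.217 0.066]
jar [ 0.746 -0.204  0.07 ]
s1 [0.431 0.329 0.07 ]
s2 [0.46  0.291 0.09 ]
s3 [0.493 0.263 0.09 ]
```

View pics/crop.png

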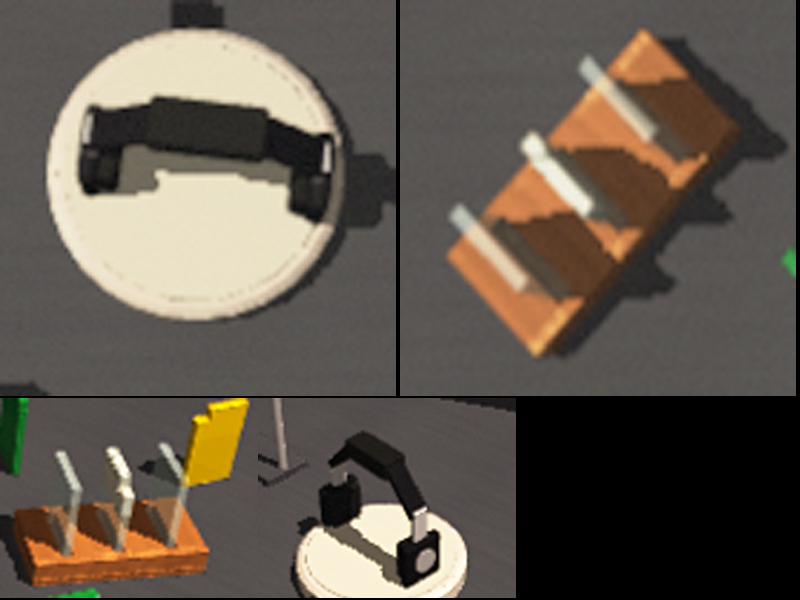

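The crop shows a white, frosted slide in the middle slot (notch seemingly at its +x+y end), with the clear ones on either side. The headset crown sits at (0.561, 0.010), yawed about 7°. I'll turn first and then translate above the headset.

Call:
step_arm(
  commands=[
    [0,0,0,0,0,-7.6],
    [0,0,0,0,0,-7.6],
    [0,0,0,0,0,-7.6],
    [0,0,0,0,0,-7.6],
    [0,0,0,0,0,-7.6],
    [0,0,0,0,0,-7.6],
    [0,0,0,0,0,-7.6],
    [0,0,0,0,0,-7.6],
  ],
  fingers=1,
)

```text
t: 0.9
ee_pos: [0.2409, -0.5764, 0.2496]
orientation: [-2.097, 2.338, 0.002]
wrist_force: [-0.2, -0.1, -0.1]
gripper_width: 0.0854
```

```bash
python3 - <<'E'
from h import *
s=ctrl.sense();print(s['t'],s['ee_pos'],R.from_rotvec(s['orientation']).as_matrix().round(3),tool([.561,.01,.25]))
E
```

```text
0.9 [ 0.24087384 -0.57635836  0.24964725] [[-0.108 -0.994 -0.001]
 [-0.994  0.108  0.001]
 [-0.001  0.001 -1.   ]] [-6.17565092e+01 -2.54775057e+01  1.84782597e-02]
```

Call:
step_arm(
  commands=[
    [-3.86,-1.59,0,0,0,0],
    [-3.86,-1.59,0,0,0,0],
    [-3.86,-1.59,0,0,0,0],
    [-3.86,-1.59,0,0,0,0],
    [-3.86,-1.59,0,0,0,0],
    [-3.86,-1.59,0,0,0,0],
    [-3.86,-1.59,0,0,0,0],
    [-3.86,-1.59,0,0,0,0],
  ],
)

```text
t: 1.7
ee_pos: [0.4027, -0.2826, 0.2501]
orientation: [2.091, -2.344, -0.001]
wrist_force: [0.2, -0.6, 0.2]
gripper_width: 0.0854
```

Call:
step_arm(
  commands=[
    [-3.86,-1.59,0,0,0,0],
    [-3.86,-1.59,0,0,0,0],
    [-3.86,-1.59,0,0,0,0],
    [-3.86,-1.59,0,0,0,0],
    [-3.86,-1.59,0,0,0,0],
    [-3.86,-1.59,0,0,0,0],
    [-3.86,-1.59,0,0,0,0],
    [0,0,0,0,0,0],
  ],
)

```text
t: 2.5
ee_pos: [0.5456, -0.0249, 0.2495]
orientation: [-2.097, 2.339, 0.0]
wrist_force: [-0.3, -1.2, 0.1]
gripper_width: 0.0857
```

```bash
python3 - <<'E'
from h import *
s=ctrl.sense();m=camera_model("wrist");im=capture("wrist")[:,:,::-1].copy();print(s['t'],s['ee_pos'],tool([.561,.01,.25]))
np.savez("w1.npz",**m)
cv2.imwrite("pics/w1raw.png",im)
for p in([.561,.01,.17],): print(pix("wrist",p,m)); cv2.circle(im,tuple(int(v) for v in pix("wrist",p,m)),3,(0,0,255),-1)
cv2.imwrite("pics/w1.png",im)
E
```

```text
2.5 [ 0.54555639 -0.02491399  0.24945132] [-3.81328659 -1.25804912 -0.0622256 ]
[299.72301831 259.45612175]
```

View pics/w1.png

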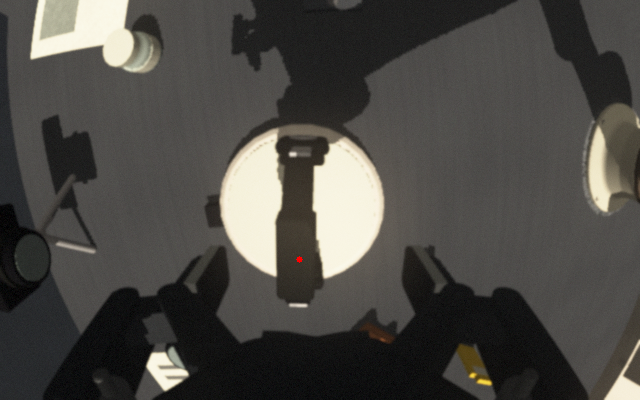

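Wrist view: the crown is centred near (297,258), within a few mm of the predicted dot at (300,259) and in line with the jaws. Moving over it, down, and gripping.

Call:
step_arm(
  commands=[
    [-1.9,-0.65,0,0,0,0],
    [-1.9,-0.65,0,0,0,0],
    [0,0,2,0,0,0],
    [0,0,2,0,0,0],
    [0,0,2,0,0,0],
    [0,0,1,0,0,0],
    [0,0,0.7,0,0,0],
    [0,0,0,0,0,0],
  ],
)

```text
t: 3.35
ee_pos: [0.5608, 0.0078, 0.1728]
orientation: [2.09, -2.344, -0.001]
wrist_force: [0.6, -0.5, -0.8]
gripper_width: 0.0853
```

Call:
step_arm(
  commands=[
    [0,0,0,0,0,0],
    [0,0,0,0,0,0],
    [0,0,0,0,0,0],
    [0,0,0,0,0,0],
    [0,0,0,0,0,0],
    [0,0,0,0,0,0],
    [0,0,0,0,0,0],
    [0,0,0,0,0,0],
  ],
  fingers=0,
  grip_force=50,
)

```text
t: 4.15
ee_pos: [0.5617, 0.0078, 0.1742]
orientation: [-2.091, 2.343, -0.002]
wrist_force: [0.9, -0.2, 5.0]
gripper_width: 0.0287
```

```bash
python3 - <<'E'
from h import *
s=ctrl.sense();print(s)
E
```

```text
{'t': 4.15, 'q': array([ 3.02671687e-01,  3.44330554e-01, -2.59655753e-01,  7.92973755e-04,
       -9.64641148e-01, -4.16623376e-01]), 'qd': array([-0.00083326,  0.00020688, -0.00021301,  0.00076506, -0.00040175,
       -0.00038439]), 'effort': array([  0.25759279, -32.28549957,  14.39170629,   2.82169886,
        -0.29583846,   0.05438955]), 'ee_pos': array([0.56174797, 0.00781471, 0.17419427]), 'orientation': array([-2.09072893e+00,  2.34259171e+00, -2.33878105e-03]), 'wrist_force': array([ 0.86205393, -0.18858624,  5.02954805]), 'wrist_torque': array([-0.08487041, -0.26566558, -0.0488435 ]), 'gripper_width': 0.028739187630494906}
```

Call:
step_arm(
  commands=[
    [0,0,-1,0,0,0],
    [0,0,-2,0,0,0],
    [0,0,-2.5,0,0,0],
    [0,0,-2.5,0,0,0],
    [0,0,-2.5,0,0,0],
    [0,0,-2.5,0,0,0],
    [0,0,-2,0,0,0],
    [0,0,-1,0,0,0],
  ],
)

```text
t: 4.95
ee_pos: [0.5604, 0.0079, 0.3342]
orientation: [-2.091, 2.344, 0.001]
wrist_force: [-0.1, -0.1, -3.1]
gripper_width: 0.0286
```

Call:
step_arm(
  commands=[
    [0,0,0,0,0,3.5],
    [0,0,0,0,0,7],
    [0,0,0,0,0,7],
    [0,0,0,0,0,7],
    [0,0,0,0,0,7],
    [0,0,0,0,0,7],
    [0,0,0,0,0,7],
    [0,0,0,0,0,0],
  ],
)

```text
t: 5.75
ee_pos: [0.56, 0.0078, 0.3316]
orientation: [1.021, -2.967, -0.002]
wrist_force: [-0.6, -0.8, -2.5]
gripper_width: 0.0286
```

```bash
python3 - <<'E'
from h import *
s=ctrl.sense();Rm=R.from_rotvec(s['orientation']).as_matrix();print(s['t'],s['ee_pos'],s['gripper_width'],s['wrist_force'],np.degrees(np.arctan2(Rm[1,1],Rm[0,1])))
im=cv2.imread("pics/top0.png");g=im.min(2)
pts=[]
for u in range(445,533):
    col=g[205:225,u].astype(float); w=np.clip(col-np.median(col)-15,0,None)
    if w.sum()>20: pts.append((u,205+(w*np.arange(20)).sum()/w.sum(),(w>w.max()/2).sum()))
pts=np.array(pts);print(pts[::10]);k=np.polyfit(pts[:,0],pts[:,1],1);print(k)
row=g[214:218,425:550].max(0);print(row)
for u in(438,537):print(onz("top",u,np.polyval(k,u),.15))
sc=cv2.imread("pics/scene0.png")
gs=sc.min(2);print(gs[135:172:2,222:276:3])
E
```

```text
5.75 [0.55996032 0.00783893 0.33164235] 0.028616424589375487 [-0.63181532 -0.75941859 -2.46966955] 127.97908916511693
[[445.         212.27287582   4.        ]
 [455.         212.57550336   4.        ]
 [465.         212.94964029   4.        ]
 [475.         213.24210526   4.        ]
 [485.         213.59298246   4.        ]
 [495.         213.86917563   4.        ]
 [505.         214.21575342   4.        ]
 [515.         214.6135182    4.        ]
 [525.         214.62380952   4.        ]]
[3.30474595e-02 1.97537350e+02]
[ 83  83  90  97 103 109 107 107 107 108 107 106 114 132 144 146 140 143
 143 144 146 144 148 148 149 151 149 152 150 154 154 157 156 157 156 158
 161 160 160 162 164 163 164 166 167 167 169 168 168 169 168 168 169 171
 172 171 172 172 173 170 173 172 172 173 174 173 172 172 171 173 174 171
 171 172 171 173 173 174 173 173 173 172 174 173 173 171 171 172 173 171
 172 172 170 171 170 172 170 171 173 171 171 170 171 170 172 171 170 173
 172 175 180 166 126  92  83  83  83  82  83  82  82  81  83  83  84]
[ 0.50516753 -0.22103208  0.15      ]
[ 0.49420599 -0.42889359 
[... 738 characters left out ...]
 76  76  80  25  29  27]
 [ 78  75  75  72  77  78  78  76  77  65 117 190 118  72  68  25  26  28]
 [ 76  78  76  73  78  78  79  79  77  78  74  85 170 164  22  27  26  27]
 [ 78  75  77  74  77  79  78  76  79  78  78  71  63 145 193  76  24  26]
 [ 77  79  78  76  79  78  78  78  78  77  76  76  76  63 117 222  80  73]
 [ 76  77  76  75  98  77  78  77  78  77  77  77  76  75  64 135  77  79]
 [ 78  76  79  71  66  80  78  76  76  76  77  75  76  80  74 133  77  78]
 [ 78  76  77  71  95  79  76  79  77  75  76  77  74  77  75 131  77  78]
 [ 77  76  75  72  78  76  77  77  77  77  79  77  75  76  75 127  75  79]
 [ 76  76  78  71  95  74  76  80  76  76  77  77  76  76  74 124  73  78]]
```

Call:
step_arm(
  commands=[
    [0,0,0,0,0,6],
    [0,0,0,0,0,7],
    [0,0,0,0,0,7],
    [0,0,0,0,0,7],
    [0,0,0,0,0,7],
    [0,0,0,0,0,7],
    [0,0,0,0,0,0],
    [0.2,-1.6,0,0,0,0],
  ],
)

```text
t: 6.55
ee_pos: [0.558, -0.0073, 0.3324]
orientation: [-0.073, -3.139, -0.0]
wrist_force: [-0.2, 0.3, -2.4]
gripper_width: 0.0286
```

Call:
step_arm(
  commands=[
    [0.5,-4,0,0,0,0],
    [0.5,-4,0,0,0,0],
    [0.5,-4,0,0,0,0],
    [0.5,-4,0,0,0,0],
    [0.5,-4,0,0,0,0],
    [0.5,-4,0,0,0,0],
    [0.5,-4,0,0,0,0],
    [0.5,-4,0,0,0,0],
  ],
)

```text
t: 7.35
ee_pos: [0.5, -0.3275, 0.333]
orientation: [-0.078, -3.14, -0.001]
wrist_force: [0.8, 0.3, -3.3]
gripper_width: 0.0286
```

Call:
step_arm(
  commands=[
    [0,0,0,0,0,0],
    [0,0,0,0,0,0],
  ],
)

```text
t: 7.55
ee_pos: [0.5002, -0.3267, 0.3325]
orientation: [-0.083, -3.139, -0.002]
wrist_force: [0.4, -0.0, -2.0]
gripper_width: 0.0284
```

```bash
python3 - <<'E'
from h import *
s=ctrl.sense();Rm=R.from_rotvec(s['orientation']).as_matrix();print(s['t'],s['ee_pos'],s['gripper_width'],s['wrist_force'],np.degrees(np.arctan2(Rm[1,1],Rm[0,1])),tool([.5,-.325,.33]))
m=camera_model("wrist");im=capture("wrist")[:,:,::-1].copy()
for p in([.505,-.221,.15],[.494,-.429,.15],[.5,-.325,.15]):
    cv2.circle(im,tuple(int(v) for v in pix("wrist",p,m)),3,(0,0,255),1)
sc=capture("scene")[:,:,::-1];c=cv2.resize(sc[60:260,180:380],(400,400))
o=np.zeros((400,800,3),np.uint8);o[:,:400]=im[:,120:520];o[:,400:]=c
cv2.imwrite("pics/w2.png",o)
E
```

```text
7.55 [ 0.50022428 -0.32670675  0.33250078] 0.028418980919888325 [ 0.3623821  -0.00740309 -1.972369  ] 86.96764116503049 [0.03103111 0.16901907 0.25028287]
```

View pics/w2.png

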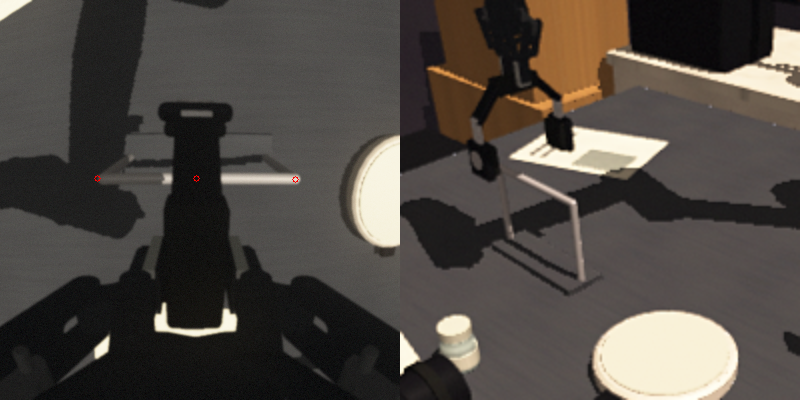

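Wrist crop: the predicted bar marks lie on the bar at (98–295,179), the headset sits square over its middle, and it is upright in the scene view. Lowering.

Call:
step_arm(
  commands=[
    [0,0,1.5,0,0,0],
    [0,0,2.5,0,0,0],
    [0,0,2.5,0,0,0],
    [0,0,2.5,0,0,0],
    [0,0,2,0,0,0],
    [0,0,1.5,0,0,0],
    [0,0,1,0,0,0],
    [0,0,0.5,0,0,0],
  ],
)

```text
t: 8.45
ee_pos: [0.5013, -0.3246, 0.1926]
orientation: [-0.08, -3.139, -0.001]
wrist_force: [-0.1, 0.1, -2.2]
gripper_width: 0.029
```

Call:
step_arm(
  commands=[
    [0,0,0.2,0,0,0],
    [0,0,0.2,0,0,0],
    [0,0,0,0,0,0],
    [0,0,0.2,0,0,0],
    [0,0,0,0,0,0],
  ],
)

```text
t: 8.95
ee_pos: [0.5012, -0.3256, 0.1874]
orientation: [0.083, 3.14, 0.0]
wrist_force: [-0.0, -0.5, -2.6]
gripper_width: 0.0286
```

Call:
step_arm(
  commands=[
    [0,0,0.2,0,0,0],
    [0,0,0,0,0,0],
    [0,0,0,0,0,0],
  ],
)

```text
t: 9.25
ee_pos: [0.5012, -0.3256, 0.1853]
orientation: [-0.083, -3.14, -0.0]
wrist_force: [0.5, -0.1, -2.8]
gripper_width: 0.0288
```

Call:
step_arm(
  commands=[
    [0,0,0.2,0,0,0],
    [0,0,0,0,0,0],
    [0,0,0,0,0,0],
  ],
)

```text
t: 9.55
ee_pos: [0.5016, -0.3257, 0.1839]
orientation: [0.082, 3.14, -0.001]
wrist_force: [-0.9, -0.8, 0.8]
gripper_width: 0.0289
```

Contact at the expected height. Letting go.

Call:
step_arm(
  commands=[
    [0,0,0,0,0,0],
    [0,0,0,0,0,0],
    [0,0,0,0,0,0],
    [0,0,0,0,0,0],
    [0,0,0,0,0,0],
    [0,0,0,0,0,0],
  ],
  fingers=1,
)

```text
t: 10.15
ee_pos: [0.5013, -0.3256, 0.1833]
orientation: [0.083, 3.14, -0.0]
wrist_force: [-0.7, 0.2, 1.1]
gripper_width: 0.0853
```

Call:
step_arm(
  commands=[
    [0,0,-0.5,0,0,0],
    [0,0,-1.5,0,0,0],
    [0,0,-3,0,0,0],
    [0,0,-4,0,0,0],
    [0,0,-4,0,0,0],
    [0,0,-2,0,0,0],
    [0,0,0,0,0,0],
  ],
)

```text
t: 10.85
ee_pos: [0.5024, -0.3263, 0.3381]
orientation: [0.082, 3.132, -0.006]
wrist_force: [-0.2, -0.3, 0.5]
gripper_width: 0.0856
```

```bash
python3 - <<'E'
from h import *
s=ctrl.sense();Rm=R.from_rotvec(s['orientation']).as_matrix();print(s['t'],s['ee_pos'],np.degrees(np.arctan2(Rm[1,1],Rm[0,1])),s['q'])
sc=capture("scene")[:,:,::-1];t=capture("top")[:,:,::-1];w=capture("wrist")[:,:,::-1]
o=np.zeros((600,800,3),np.uint8);o[:400,:400]=cv2.resize(sc[100:260,180:340],(400,400));o[:400,400:]=cv2.resize(t[160:280,420:540],(400,400));o[400:,:320]=cv2.resize(w,(320,200))
cv2.imwrite("pics/hung.png",o)
E
```

```text
10.85 [ 0.50242746 -0.32627294  0.33812594] 86.99160615273159 [-3.05332203e-01  2.90251701e-01  8.67253875e-02  1.27471936e-03
 -1.35842961e+00 -1.31821958e+00]
```

View pics/hung.png

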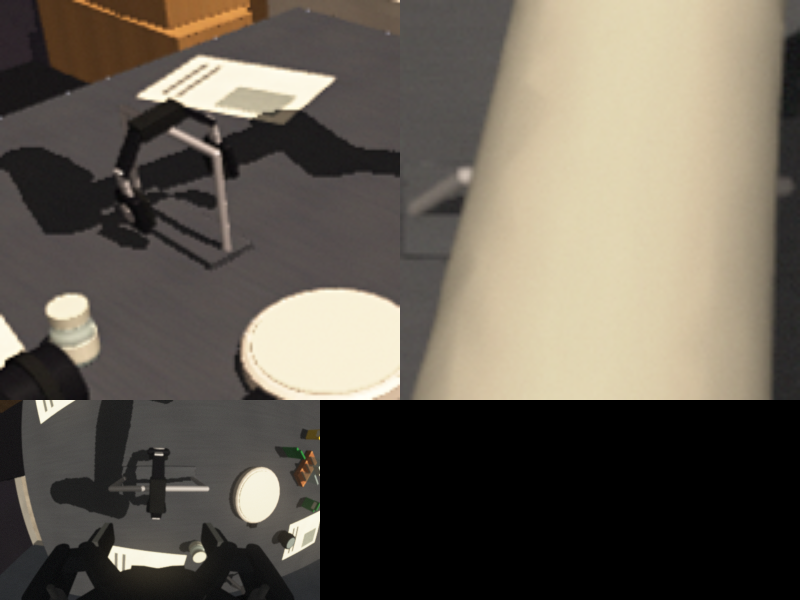

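The headset hangs on the bar (scene crop: crown at (160,125), cups either side) and has been let go. Now to the slide: translate, turn the jaws onto its width, and take a close look.

Call:
step_arm(
  commands=[
    [0.57,4.72,0,0,0,0],
    [0.57,4.72,0,0,0,0],
    [0.57,4.72,0,0,0,0],
    [0.57,4.72,0,0,0,0],
    [0.57,4.72,0,0,0,0],
    [0.57,4.72,0,0,0,0],
    [0.57,4.72,0,0,0,0],
    [0.57,4.72,0,0,0,0],
  ],
)

```text
t: 11.8
ee_pos: [0.4745, 0.0556, 0.3319]
orientation: [-0.083, -3.138, 0.002]
wrist_force: [2.0, -0.6, 1.0]
gripper_width: 0.0854
```

Call:
step_arm(
  commands=[
    [0.57,4.72,0,0,0,0],
    [0.57,4.72,0,0,0,0],
    [0.57,4.72,0,0,0,0],
    [0.57,4.72,0,0,0,0],
    [0.57,4.72,0,0,0,0],
    [0,0,0,0,0,0],
    [0,0,0,0,0,-8.2],
    [0,0,0,0,0,-8.2],
  ],
)

```text
t: 12.6
ee_pos: [0.4591, 0.2909, 0.3314]
orientation: [0.376, -3.116, 0.004]
wrist_force: [0.8, -0.0, -0.3]
gripper_width: 0.0854
```

Call:
step_arm(
  commands=[
    [0,0,0,0,0,-8.2],
    [0,0,0,0,0,-8.2],
    [0,0,0,0,0,-8.2],
    [0,0,0,0,0,-8.2],
    [0,0,0,0,0,-8.2],
    [0,0,0,0,0,-8.2],
    [0,0,0,0,0,-8.2],
    [0,0,0,0,0,-8.2],
  ],
)

```text
t: 13.4
ee_pos: [0.4593, 0.2901, 0.3317]
orientation: [2.002, -2.417, 0.0]
wrist_force: [0.6, 0.0, -0.1]
gripper_width: 0.0856
```

Call:
step_arm(
  commands=[
    [0,0,0,0,0,-8.2],
    [0,0,0,0,0,-8.2],
    [0,0,0,0,0,-8.2],
    [0,0,0,0,0,-8.2],
    [0,0,0,0,0,-8.2],
    [0,0,0,0,0,-8.2],
    [0,0,0,0,0,-8.2],
    [0,0,0,0,0,0],
  ],
)

```text
t: 14.2
ee_pos: [0.4593, 0.2903, 0.3319]
orientation: [2.914, -1.167, -0.002]
wrist_force: [-0.2, -0.3, 0.6]
gripper_width: 0.0854
```

```bash
python3 - <<'E'
from h import *
s=ctrl.sense();Rm=R.from_rotvec(s['orientation']).as_matrix();print(s['t'],s['ee_pos'],np.degrees(np.arctan2(Rm[1,1],Rm[0,1])),s['q'],tool([.46,.291,.22]))
E
```

```text
14.2 [0.45930435 0.29025861 0.33192064] -133.66675346863175 [ 8.61971307e-01  1.98382072e-01 -5.01631278e-02 -2.63175115e-04
 -1.32525394e+00 -5.32393887e-02] [ 1.93540668e-04 -1.35373814e-01  1.11917074e+01]
```

Call:
step_arm(
  commands=[
    [0,0,3,0,0,0],
    [0,0,4,0,0,0],
    [0,0,3,0,0,0],
    [0,0,1.2,0,0,0],
    [0,0,0,0,0,0],
    [0,0,0,0,0,0],
  ],
)

```text
t: 14.8
ee_pos: [0.4604, 0.2915, 0.2225]
orientation: [-2.915, 1.168, -0.002]
wrist_force: [-0.4, 0.0, 0.7]
gripper_width: 0.0856
```

```bash
python3 - <<'E'
from h import *
s=ctrl.sense();m=camera_model("wrist");im=capture("wrist")[:,:,::-1].copy();np.savez("w3.npz",**m);cv2.imwrite("pics/w3raw.png",im)
print(s['t'],s['ee_pos'])
n=np.array([.717,-.697,0]);y=np.array([.697,.717,0]);c=np.array([.461,.2925,0])
for a in(-1,1):
    for b in (-1,1):
        p=pix("wrist",c+y*.025*a+n*.004*b+[0,0,.098],m);print(a,b,p);cv2.circle(im,tuple(int(v) for v in p),2,(0,0,255),-1)
c=im[150:400,190:440];cv2.imwrite("pics/w3.png",cv2.resize(c,(600,600),interpolation=2))
E
```

```text
14.8 [0.46041415 0.2915286  0.22251095]
-1 -1 [343.8919436  200.69031954]
-1 1 [344.24015949 191.50096276]
1 -1 [284.34513621 200.060494  ]
1 1 [284.18007169 190.86758745]
```

View pics/w3.png

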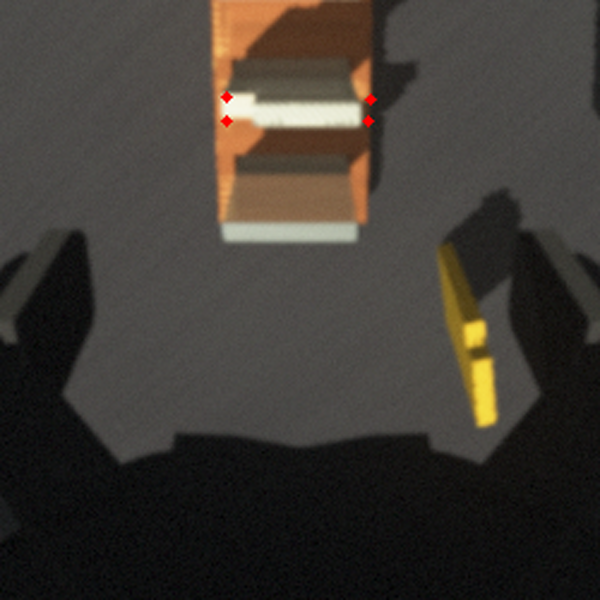

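Close crop: the middle slide is white-topped, its notch at the left end (240,105), i.e. towards (+x,+y), so its label faces (+x,−y). It lies about 2 mm left of the dots. The yellow block at (475,340) is not meant. Descending with that correction.

Call:
step_arm(
  commands=[
    [-0.14,-0.3,2,0,0,0],
    [0,0,3,0,0,0],
    [0,0,3,0,0,0],
    [0,0,3,0,0,0],
    [0,0,2,0,0,0],
    [0,0,1.5,0,0,0],
    [0,0,1.4,0,0,0],
    [0,0,0,0,0,0],
  ],
)

```text
t: 15.65
ee_pos: [0.4608, 0.2944, 0.062]
orientation: [2.916, -1.168, -0.0]
wrist_force: [-0.1, -0.7, -0.1]
gripper_width: 0.0854
```

Call:
step_arm(
  commands=[
    [0,0,0,0,0,0],
    [0,0,0,0,0,0],
    [0,0,0,0,0,0],
    [0,0,0,0,0,0],
    [0,0,0,0,0,0],
    [0,0,0,0,0,0],
    [0,0,0,0,0,0],
  ],
  fingers=0,
  grip_force=40,
)

```text
t: 16.35
ee_pos: [0.4614, 0.295, 0.0639]
orientation: [-2.915, 1.165, -0.002]
wrist_force: [-0.8, 0.1, 6.4]
gripper_width: 0.0492
```

Call:
step_arm(
  commands=[
    [0,0,-0.5,0,0,0],
    [0,0,-0.5,0,0,0],
    [0,0,-1,0,0,0],
    [0,0,-1,0,0,0],
    [0,0,0,0,0,0],
  ],
)

```text
t: 16.85
ee_pos: [0.4609, 0.2943, 0.094]
orientation: [-2.916, 1.167, -0.001]
wrist_force: [1.1, -0.2, -0.7]
gripper_width: 0.0494
```

Call:
step_arm(
  commands=[
    [0,0,-1.5,0,0,0],
    [0,0,-2.5,0,0,0],
    [0,0,-3,0,0,0],
    [0,0,-3,0,0,0],
    [0,0,-3,0,0,0],
    [0,0,-3,0,0,0],
    [0,0,-1.5,0,0,0],
    [0,0,0,0,0,0],
  ],
)

```text
t: 17.65
ee_pos: [0.4611, 0.2945, 0.2697]
orientation: [-2.913, 1.166, -0.003]
wrist_force: [-0.3, -0.1, -0.7]
gripper_width: 0.0493
```

```bash
python3 - <<'E'
from h import *
s=ctrl.sense();Rm=R.from_rotvec(s['orientation']).as_matrix();print(s['t'],s['ee_pos'],s['gripper_width'],s['wrist_force'],np.degrees(np.arctan2(Rm[1,1],Rm[0,1])),tool([.5625,.021,.25]))
E
```

```text
17.65 [0.46105374 0.294478   0.26968368] 0.049326123901489397 [-0.30732815 -0.10245736 -0.66001431] -133.62083121589342 [26.21055643 12.80709435  1.91706865]
```

Call:
step_arm(
  commands=[
    [3.3,1.6,0,0,0,0],
    [3.3,1.6,0,0,0,0],
    [3.3,1.6,0,0,0,0],
    [3.3,1.6,0,0,0,0],
    [3.3,1.6,0,0,0,0],
    [3.3,1.6,0,0,0,0],
    [3.2,1.6,0,0,0,0],
    [3.2,1.6,0,0,0,0],
  ],
)

```text
t: 18.45
ee_pos: [0.5611, 0.0192, 0.2653]
orientation: [2.915, -1.167, -0.006]
wrist_force: [-0.0, 1.4, -1.7]
gripper_width: 0.0495
```

Call:
step_arm(
  commands=[
    [0,0,0,0,0,4],
    [0,0,0,0,0,8],
    [0,0,0,0,0,8],
    [0,0,0,0,0,8],
    [0,0,0,0,0,8],
    [0,0,0,0,0,8],
    [0,0,0,0,0,8],
    [0,0,0,0,0,8],
  ],
)

```text
t: 19.25
ee_pos: [0.5608, 0.0206, 0.2652]
orientation: [1.932, -2.472, -0.004]
wrist_force: [0.4, 0.3, -1.3]
gripper_width: 0.0496
```

Call:
step_arm(
  commands=[
    [0,0,0,0,0,8],
    [0,0,0,0,0,8],
    [0,0,0,0,0,8],
    [0,0,0,0,0,8],
    [0,0,0,0,0,8],
    [0,0,0,0,0,8],
    [0,0,0,0,0,8],
    [0,0,0,0,0,8],
  ],
)

```text
t: 20.05
ee_pos: [0.5608, 0.0206, 0.2651]
orientation: [0.329, -3.12, 0.0]
wrist_force: [-0.6, 0.4, -0.8]
gripper_width: 0.0494
```

Call:
step_arm(
  commands=[
    [0,0,0,0,0,8],
    [0,0,0,0,0,4],
    [0,0,0,0,0,0],
    [0,0,0,0,0,0],
  ],
)

```text
t: 20.45
ee_pos: [0.5613, 0.0207, 0.266]
orientation: [0.012, -3.139, 0.001]
wrist_force: [0.3, 0.4, -1.0]
gripper_width: 0.0493
```

```bash
python3 - <<'E'
from h import *
s=ctrl.sense();Rm=R.from_rotvec(s['orientation']).as_matrix();print(s['t'],s['ee_pos'],s['gripper_width'],Rm.round(3),s['q'])
E
```

```text
20.45 [0.56131807 0.02070139 0.26600385] 0.04930580052486764 [[-1.    -0.008 -0.003]
 [-0.008  1.    -0.   ]
 [ 0.003 -0.    -1.   ]] [ 3.25120495e-01  2.67469474e-01 -1.23246591e-01 -4.61203162e-04
 -1.18279888e+00 -1.88780206e+00]
```

Call:
step_arm(
  commands=[
    [0,0,0,0,7.5,0],
    [0,0,0,0,7.5,0],
    [0,0,0,0,7.5,0],
    [0,0,0,0,7.5,0],
    [0,0,0,0,7.5,0],
    [0,0,0,0,7.5,0],
    [0,0,0,0,0,0],
    [0,0,0,0,0,0],
  ],
)

```text
t: 21.25
ee_pos: [0.5623, 0.0208, 0.2658]
orientation: [0.008, -2.356, 0.004]
wrist_force: [-0.1, -0.1, 0.5]
gripper_width: 0.0492
```

```bash
python3 - <<'E'
from h import *
s=ctrl.sense();Rm=R.from_rotvec(s['orientation']).as_matrix();print(s['t'],s['ee_pos'],s['gripper_width'],Rm.round(3),s['q'])
sz=-Rm[:,2]; mid=s['ee_pos']-.01*sz; print("mid",mid,"z of slide",sz,"lean",np.degrees(np.arccos(sz[2])))
print(Rm.T@(np.array([.5625,.021,.13])-mid)*100)
E
```

```text
21.25 [0.56229297 0.02076163 0.26580186] 0.04921471969929925 [[-0.707 -0.007 -0.707]
 [-0.005  1.    -0.005]
 [ 0.708 -0.    -0.707]] [ 0.23747159  0.6591774   0.37975802 -0.18370464 -2.05691968 -1.8219849 ]
mid [0.55521809 0.02071097 0.2587348 ] z of slide [0.70748881 0.00506546 0.7067064 ] lean 45.032433422707484
[-9.62281672  0.02742888  8.58243668]
```

Call:
step_arm(
  commands=[
    [-1.2,0,1.1,0,0,0],
    [-2.4,0,2.1,0,0,0],
    [-2.4,0,2.1,0,0,0],
    [-2.4,0,2.1,0,0,0],
    [-1.2,0,1.2,0,0,0],
    [0,0,0,0,0,0],
    [0,0,0,0,0,0],
    [0,0,0,0,0,0],
  ],
)

```text
t: 22.05
ee_pos: [0.57, 0.021, 0.1409]
orientation: [0.009, -2.361, 0.003]
wrist_force: [-0.6, -0.3, -0.2]
gripper_width: 0.0491
```

```bash
python3 - <<'E'
from h import *
s=ctrl.sense();Rm=R.from_rotvec(s['orientation']).as_matrix();print(s['t'],s['ee_pos'],s['gripper_width'],s['wrist_force'],s['qd'].round(3))
sz=-Rm[:,2]; mid=s['ee_pos']-.01*sz; print("mid",mid,"lean",np.degrees(np.arccos(sz[2])))
sc=capture("scene")[:,:,::-1];t=capture("top")[:,:,::-1];w=capture("wrist")[:,:,::-1]
o=np.zeros((600,800,3),np.uint8);o[:300,:480]=cv2.resize(sc,(480,300));o[300:,:480]=cv2.resize(t,(480,300))
o[:300,480:780]=cv2.resize(w[120:320,215:415],(300,300));o[300:,480:780]=cv2.resize(sc[160:280,250:370],(300,300))
cv2.imwrite("pics/fin.png",o)
E
```

```text
22.05 [0.57003122 0.02096364 0.14085611] 0.04908921425746374 [-0.60569898 -0.28367784 -0.15079677] [-0.002  0.001  0.    -0.005  0.003 -0.002]
mid [0.5629935  0.0209165  0.13375201] lean 44.731722480917384
```

View pics/fin.png

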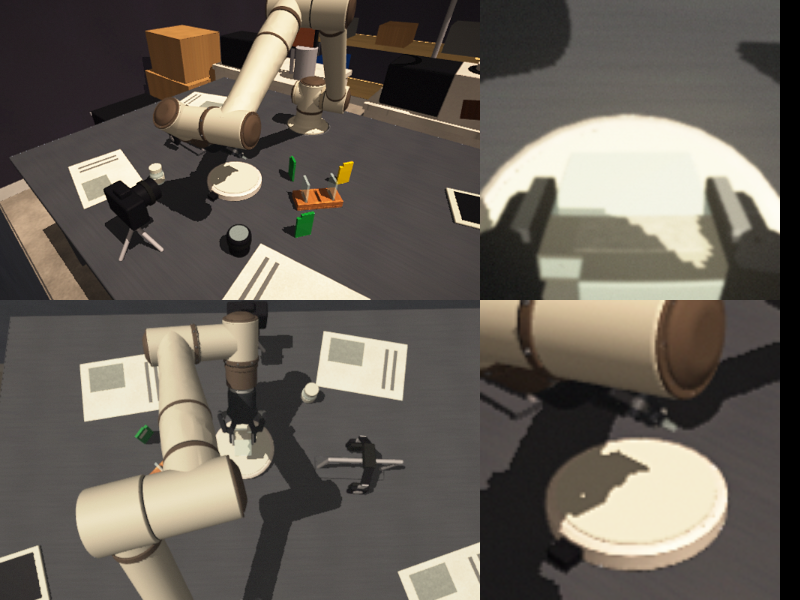

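```bash
python3 - <<'E'
from h import *
w=capture("wrist")[:,:,::-1]
cv2.imwrite("pics/fin2.png",cv2.resize(w[180:360,220:420],(700,600),interpolation=2))
E
```

```text
(no output)
```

View pics/fin2.png

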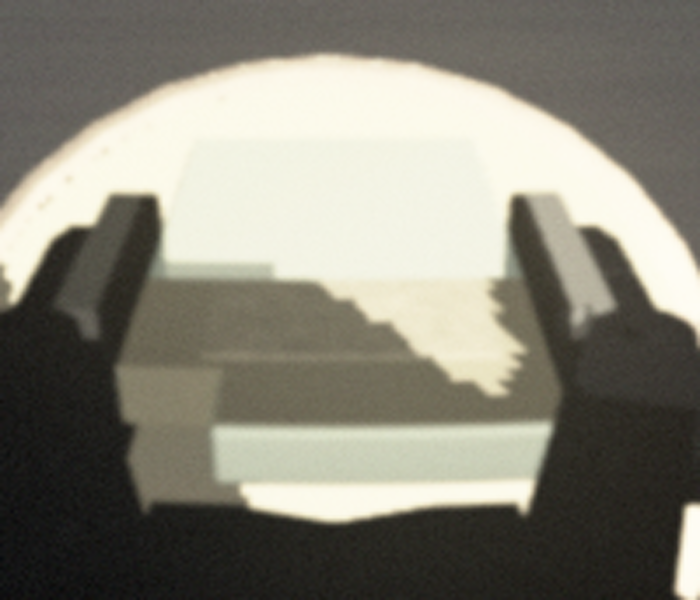

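The crop shows the slide between the pads with the frosted end near the gripper. The notch at (165,395) becomes top right when turned upright, so this upward face is the label side, and the faint edge at row 357 fits the label. Handing in.

```bash
python3 - <<'E'
from rig import ctrl
print(ctrl.job_done(), ctrl.sense()['gripper_width'])
E
```

```text
the job is handed in; nothing more can be done
the job is handed in; nothing more can be done
```

I hung the headset by its headband over the middle of the rail's bar and let go. I then drew the notched slide from the middle slot and handed the job in at about 22 s, still holding it over the light pad.

- **Slide pose:** its centre is at about (0.563, 0.021, 0.134) m, which is about 10.4 cm above the middle of the pad top. It is leaned back 44.7°.
- **Grip:** the jaws read 49 mm on the 50 mm width, and the wrist force was near zero.
- **Label face:** the notch position shows that the label face looks up. The label itself showed only as a faint edge in the wrist image, so that part rests on the notch.
- **Headset:** it was still hanging on the bar in the last top image.
- **Other objects:** the jar, the lens and the two plain slides appear unmoved in the last scene image. I judged that by eye and did not measure it.

No check failed or disagreed.

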